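# Lock out the gas shut-off with the curved hook

## Robot

A 6-joint arm with a two-finger parallel gripper is mounted at the origin on a cart in front of the work surface, level with it; the furniture and walls round the work are solid. World frame = base frame: x ahead of the robot, y to its left, z up, the work surface at z = 0. Lengths are in m, angles in rad, forces in N, time in s.
With the tool pointing down it reaches from about 0.35 to 0.975 m from the base axis. Payload 7.1 kg.
Tool frame: the origin (TCP) lies at the very end of the fingers, on their centre line; the grasp point (between the pads) lies 19 mm behind it; z points along the fingers, y is the direction in which the jaws open and shut (so a half turn about z gives the same grasp; the last joint's range is limited). The gripper opens to 88 mm and grips with 3 to 60 N. Pads are 20 mm wide; open, the fingers measure 115 mm over their backs; the gripper's body (75 mm by 178 mm) begins 61 mm behind the grasp point.
Start: joints at [-1.259, 0.423, 1.63, -0, 1.089, -0.019], TCP at [0.203, -0.591, 0.223] pointing down, gripper open.
Joint ranges: [-3, 3], [-0.9, 2.11], [0.09, 2.58], [-1.31, 4.45], [0.11, 2.69], [-2.54, 2.54]. Speed limits (rad/s): [2.39, 2.39, 3.01, 3.14, 3.14, 3.14].

## Interface

Orientations are given as a unit quaternion [x, y, z, w].
In Python, from cell import env gives the robot as it stands.
- The arm moves only by the tool apply_moves, never from a script. Its argument "moves" is a list of rows, each an object with "translation": the shift along the tool's x, y, z in mm, a list of three; "dr": the turn, a rotation vector about the tool's x, y, z in degrees, a list of three; "jaw": the finger opening in mm, from 0 to 87.8. In form: [{"translation": [tx, ty, tz], "dr": [wx, wy, wz], "jaw": jaw}, ...]. A call has 1 to 5 rows; each row shifts and turns the commanded pose from where the row before left it, along the tool's axes as they then stand; what a row does not reach is not made up. A row lasts 1/8 s, in which the tool goes at most 62.5 mm and 10.7 degrees, less where a joint would pass 70% of its speed; a pose out of reach is approached as far as the arm can. A call with a gripper value outside its range is refused whole. The fingers move at their own pace and stop on an object; "force" is the grip in N (left out, the last holds). Time passes only in rows, so rows that do not move let the fingers close. It gives the time, the measured TCP pose, the force and the opening at its end, in the units of the state.
- env.get_state(): the state, without advancing time (a new reading comes with each control period).
- env.camera(name): name is "scene" or "top" or "wrist"; returns a dict with "pixels" (400x640x3 uint8, red, green, blue), "intrinsics" (3x3 intrinsics, pixels), "R" (3x3) and "t" (3): a world point X has camera coordinates R X + t. Camera axes: x right, y down, z forward; pixel columns grow to the right and rows downward; lengths in m; the calibration is good to about 2 mm. The wrist camera is an equidistant fisheye: a pixel r from the principal point sees the ray r / f radians off the axis. A picture is of the moment at which its call begins. There is no depth.
- env.job_done(): hands the job in, once; it reports no verdict.
The state is a dict: "time_s": time; "q": joint angles; "qd": joint speeds; "tau": joint torques, N m; "position": TCP position; "eef_rot": TCP orientation; "ft_force": force on the tool from outside, world axes, zero at the start; "moment": the same for the moment, N m; "width": finger opening in m.
Only numpy, scipy, OpenCV 4.12 (cv2) and the standard library are available. Lean on these libraries where they do the work, as an engineer would, in place of code of your own. Each camera call takes 0.05 s, during which the arm holds its last target. There are 200 camera calls.

## Task

Lock out the shut-off station: swing its cover down shut over the staple, then thread the curved steel hook through the staple from the station's right-hand side until its shoulder rests fully home against the staple, and leave it lying flat there. Where the staple stands in its slot is not measured, so feel for it; never press the hook against the station with more than 12 N. Leave the timer, tape roll, jar and USB stick alone.

Things in the scene. Friction and masses are not known exactly. Their poses are not given: they have to be found in the camera images.
- station: fixed flat aluminium box, 175 (x) x 145 (y) x 20 mm, the shut-off switch in a recess of its top, which the cover closes. Origin under the middle, on the table (box from x = -90 to +85 mm); z up, x from the front edge to the hinge at the far edge, y to the left. A tall instrument stands behind it to its right, its near corner about at world (0.55, 0.10): pass in front of it
- slot_mid (a point): middle of the staple's slot, on the station's flat top (20 mm over its origin), axes as the station's. The staple is an upright steel eye plate at y = 0, 7 mm thick in y, 44 mm wide in x, 26 mm high, its window 12 mm wide (x) and 18 mm high from the flat top: two 16 mm posts and a bridge. Its middle is clamped rigidly anywhere from x = -16 to +16 mm of slot_mid; NOT measured: feel for it or look
- cover (a joint): hinge of the steel cover flap (60 mm wide in y, 118 mm from hinge to free edge, 4 mm thick); hinge line along y at station x = +72, z = 20 mm. 0 = shut, flush with the station's top, its slot round the staple; about 1.8 rad = standing up, leaning to +x (stop at 1.95). A little stiff: once pushed below about 1.1 rad it falls shut slowly by itself
- cover_edge (a point): the middle of the cover's free edge, on the face that is on top when shut
- flag (a joint): angle of a light plate that hangs on a pivot under the staple's bridge: 0 = hanging; it swings to + when something passes through the staple towards +y, and rests at about 0.7 to 0.9 rad on a hook bar lying in the staple. It yields to a touch
- hook: loose 0.12 kg lock hook lying flat, grey handle upright. Origin: centre of its arc, on the underside; z up. An 8 mm steel bar bent to an arc of 40 mm radius (bar's middle) runs from (40, 0) mm anticlockwise 80 degrees to the tip. From (40, 0) a straight shank runs to -y into the handle: 14 mm thick (x), 26 mm wide (y), 70 mm high, centred at (40, -38) mm
- hook_shoulder (a point): middle of the bar, at (40, 0, 4) mm of the hook, in the front face (looking to hook +y) of the shoulder: a block 26 mm wide in x, 5 mm thick, 16 mm high from the underside. Home: hook axes parallel to the station's, this face resting on both staple posts (station y = -3.5 mm), arc's centre 40 mm before the staple's middle (to -x)
- hook_tip (a point): the centre of the tip's round end (radius 4 mm), at (7, 39, 4) mm of the hook
- timer: bystander: white timer 66 x 66 x 19 mm; origin under its middle
- tape_roll: bystander: roll of tape 105 mm across, 25 mm high; origin under its middle
- white_jar: bystander: white jar with blue lid, 60 mm across, 80 mm high; origin under its middle
- usb_stick: bystander: black and silver USB stick, 50 mm long, lying; origin under its middle

How it is judged:
On the way, in this order (a step that is already met when the one before it is completed fails the run):
1. the cover is shut (value of joint cover below 0.06 rad), for 0.2 s.
2. the hook is through the staple (its bar has swung the flag) with the cover still shut (value of joint flag above 0.4 rad and value of joint cover below 0.06 rad), for 0.2 s.
At the end, for the whole second after the job is handed in: Cover shut (under 0.06 rad); hook's bar in the staple (flag over 0.4 rad), shoulder within 2.5 mm of the staple's posts and 20 mm of slot_mid along x, tip 27 mm or more past the staple, parallel to the station within 0.2 rad, flat within 0.12 rad, at rest (all of step 2 and y of hook_shoulder in the frame of slot_mid above -0.006 m and x of hook_shoulder in the frame of slot_mid between -0.02 and 0.02 m and y of hook_tip in the frame of slot_mid above 0.027 m and angle between the x axis of hook and the x axis of station, either way round below 0.2 rad and angle between hook's own z axis and vertical below 0.12 rad and linear speed of hook below 0.02 m/s); the robot touches nothing.
It fails at once if the hook is pressed against the station, its cover or its staple with more than 12 N (contact force between hook and station above 12 N).
It fails at once if the timer is moved by more than 20 mm (distance of timer from where it was at the start of the episode above 0.02 m).
It fails at once if the tape roll is moved by more than 20 mm (distance of tape_roll from where it was at the start of the episode above 0.02 m).
It fails at once if the jar is moved by more than 20 mm (distance of white_jar from where it was at the start of the episode above 0.02 m).
It fails at once if the USB stick is moved by more than 20 mm (distance of usb_stick from where it was at the start of the episode above 0.02 m).
It also fails if it takes over 72 s, if anything falls off the work surface, if the arm or the gripper's body presses on something with over 40 N, if the wrist force passes 120 N, or if a joint passes its speed limit or range.

## Working session

There is one attempt and no reset: what is moved stays moved. The work goes in short steps, Python scripts to look and compute and a tool call to move; the robot and the scene stay as the last step left them, time stands still between calls to the robot, and variables do not carry over. Pictures are saved under pics/ and viewed, about 8 in all and at most 12, crops included, and the job is handed in when it is done.

Besides the shell and the picture viewer there is one more tool, called after "Emit:" as name([rows], argument=value, ...), one row to a line, values as JSON. apply_moves: Moves the arm, as the interface text tells. Its arguments: {"type":"object","properties":{"moves":{"type":"array"},"force":{"type":"number"}},"required":["moves"]}

```bash
mkdir -p pics; cat > h.py <<'E'
import numpy as np, cv2
from cell import env
from scipy.spatial.transform import Rotation as Ro
def snap(n,f,crop=None,sc=1):
    c=env.camera(n); im=np.array(c["pixels"])[:,:,::-1]
    np.savez(f'pics/{f}.npz',**{k:np.array(c[k]) for k in c})
    if crop: im=im[crop[1]:crop[3],crop[0]:crop[2]]
    im=cv2.resize(np.ascontiguousarray(im),None,fx=sc,fy=sc,interpolation=cv2.INTER_CUBIC)
    cv2.imwrite(f'pics/{f}.png',im); return c
def proj(c,X):
    X=np.atleast_2d(X); p=X@np.array(c["R"]).T+np.array(c["t"]); q=p@np.array(c["intrinsics"]).T
    return q[:,:2]/q[:,2:]
def back(c,uv,z):
    R=np.array(c["R"]);t=np.array(c["t"]);K=np.array(c["intrinsics"])
    uv=np.atleast_2d(uv).astype(float); d=np.c_[uv,np.ones(len(uv))]@np.linalg.inv(K).T@R; o=-R.T@t
    return o+d*((z-o[2])/d[:,2])[:,None]
E
python3 - <<'E'
from h import *
c=snap('top','top1',sc=1.25);d=snap('scene','scene1',sc=1.25)
for k in(c,d):print(k['intrinsics'],-np.array(k['R']).T@k['t'])
s=env.get_state();print(s)
E
```

```text
[[512.44172104   0.         317.20966059]
 [  0.         512.44172104 198.82381747]
 [  0.           0.           1.        ]] [0.26049769 0.15317428 1.62188895]
[[363.66943698   0.         320.18997586]
 [  0.         363.66943698 196.5427048 ]
 [  0.           0.           1.        ]] [-0.07654484  0.51729321  0.77153105]
{'time_s': 0.1, 'q': array([-1.25897202e+00,  4.23777764e-01,  1.63058826e+00, -2.71910421e-07,
        1.08861597e+00, -1.89786281e-02]), 'qd': array([ 1.46565571e-03, -1.14398218e-03, -2.12465026e-03, -1.51871897e-05,
       -6.65208111e-04, -9.85241295e-05]), 'tau': array([-1.31409077e-03, -5.45616603e+01, -2.74325985e+01,  6.44627027e-02,
        1.88908051e-02, -4.70894884e-05]), 'position': array([ 0.20288584, -0.59062746,  0.22198105]), 'eef_rot': array([ 9.86352085e-01,  1.64648357e-01, -1.01471395e-04, -6.87217540e-04]), 'ft_force': array([ 0.33736275, -0.54987702, -0.411648  ]), 'moment': array([0.02684485, 0.02820791, 0.00827411]), 'width': 0.0880589005934981}
```

View pics/top1.png

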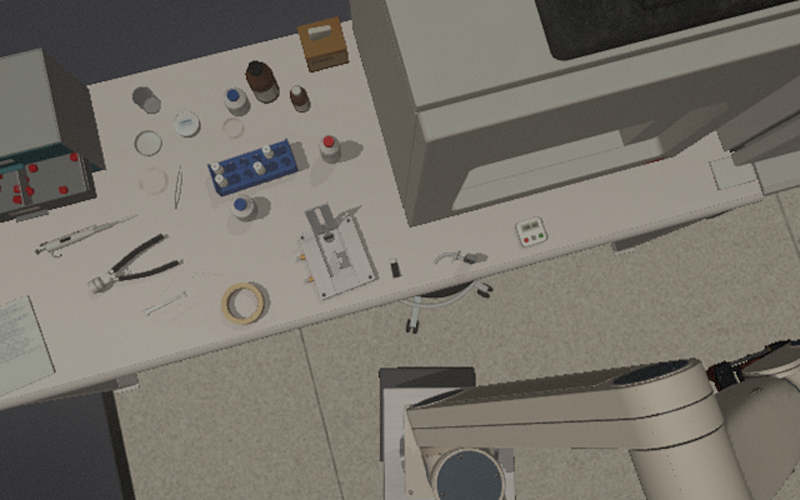

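View pics/scene1.png

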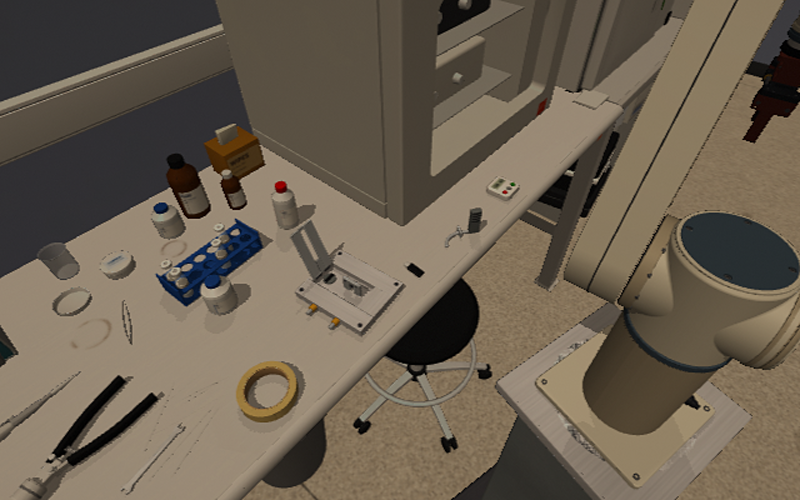

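The top view shows the station around (340,258), its cover standing at about (322,218), the hook at (458,257), and the USB stick at (395,267). Next I'll enlarge that area.

```bash
python3 - <<'E'
from h import *
c=dict(np.load('pics/top1.npz'))
im=c['pixels'][:,:,::-1][155:245,230:390]
cv2.imwrite('pics/z1.png',cv2.resize(np.ascontiguousarray(im),None,fx=5,fy=5,interpolation=cv2.INTER_CUBIC))
print(proj(c,[[.5,.2,0],[.6,.2,0],[.5,.1,0]]))
E
```

```text
[[293.09590933 198.90983199]
 [293.11142441 168.24027611]
 [324.3605434  198.79370403]]
```

View pics/z1.png

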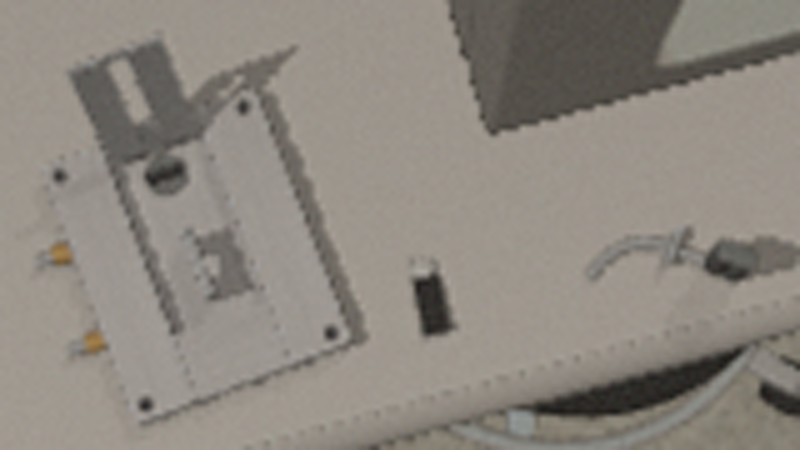

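The enlarged view gives station corner holes at (145,404), (331,333), (243,106) and (60,176). The hook tip is at (593,277), its shoulder at (680,245), and the handle base near (722,258). I'll compute the poses from these.

```bash
python3 - <<'E'
from h import *
c=dict(np.load('pics/top1.npz'))
f=lambda p,z:back(c,np.array(p)/5.+[230,155],z)[0]
H=[f(p,.02) for p in((145,404),(331,333),(243,106),(60,176))]
print(H); 
for p in((143,422),(355,345),(262,88),(45,165)): print('corner',f(p,.02))
ang=np.arctan2(*(H[3]-H[0])[1::-1]); print('yaw',ang, 'mid',np.mean(H,0))
print('hook tip',f((593,277),.004),'sh',f((680,245),.01),'handle',f((722,258),.0),'inst',f((490,130),0), 'staple?', f((232,265),.03))
E
```

```text
[array([0.38107159, 0.3056976 , 0.02      ]), array([0.42504775, 0.18965416, 0.02      ]), array([0.57014737, 0.2454788 , 0.02      ]), array([0.52547395, 0.36078689, 0.02      ])]
corner [0.36985177 0.30682781 0.02      ]
corner [0.41742099 0.17461356 0.02      ]
corner [0.58176239 0.23346089 0.02      ]
corner [0.53255562 0.37035427 0.02      ]
yaw 0.364455783053917 mid [0.47543517 0.27540436 0.02      ]
hook tip [0.46175445 0.02321508 0.004     ] sh [ 0.48128617 -0.03203309  0.01      ] handle [ 0.4741551  -0.05993404  0.        ] inst [0.55783017 0.08779787 0.        ] staple? [0.46702422 0.25130759 0.03      ]
```

Emit:
apply_moves([
  {"translation":[32,-45,0],"dr":[0,0,0],"jaw":0},
  {"translation":[32,-45,0],"dr":[0,0,0],"jaw":0},
  {"translation":[32,-45,0],"dr":[0,0,0],"jaw":0},
  {"translation":[32,-45,0],"dr":[0,0,0],"jaw":0},
  {"translation":[32,-45,0],"dr":[0,0,0],"jaw":0},
], force=20)

```text
time_s: 0.72
position: [0.2813, -0.3245, 0.2225]
eef_rot: [0.986, 0.164, 0.0, -0.0]
ft_force: [1.6, 0.0, -0.0]
width: 0.0409
```

Emit:
apply_moves([
  {"translation":[32,-45,0],"dr":[0,0,0],"jaw":0},
  {"translation":[32,-45,0],"dr":[0,0,0],"jaw":0},
  {"translation":[32,-45,0],"dr":[0,0,0],"jaw":0},
  {"translation":[32,-45,0],"dr":[0,0,0],"jaw":0},
  {"translation":[32,-45,0],"dr":[0,0,0],"jaw":0},
])

```text
time_s: 1.35
position: [0.3597, -0.0598, 0.2228]
eef_rot: [0.986, 0.165, 0.0, 0.0]
ft_force: [1.7, -1.0, 0.5]
width: 0.0005
```

Emit:
apply_moves([
  {"translation":[32,-45,0],"dr":[0,0,0],"jaw":0},
  {"translation":[32,-45,0],"dr":[0,0,0],"jaw":0},
  {"translation":[32,-45,0],"dr":[0,0,0],"jaw":0},
])

```text
time_s: 1.72
position: [0.4066, 0.0992, 0.2227]
eef_rot: [0.986, 0.165, 0.0, 0.0]
ft_force: [1.0, 0.1, -0.3]
width: 0.0006
```

Emit:
apply_moves([
  {"translation":[26,-44,0],"dr":[0,0,0],"jaw":0},
  {"translation":[26,-44,0],"dr":[0,0,0],"jaw":0},
  {"translation":[26,-44,0],"dr":[0,0,0],"jaw":0},
  {"translation":[26,-44,0],"dr":[0,0,0],"jaw":0},
])

```text
time_s: 2.22
position: [0.4475, 0.2992, 0.2224]
eef_rot: [0.986, 0.165, -0.0, 0.0]
ft_force: [0.6, 0.1, 0.0]
width: 0.0005
```

Emit:
apply_moves([
  {"translation":[53,9,0],"dr":[0,0,0],"jaw":0},
  {"translation":[53,9,0],"dr":[0,0,0],"jaw":0},
  {"translation":[53,9,0],"dr":[0,0,0],"jaw":0},
  {"translation":[0,0,10],"dr":[0,0,0],"jaw":0},
])

```text
time_s: 2.72
position: [0.61, 0.3239, 0.2122]
eef_rot: [0.986, 0.164, 0.001, -0.0]
ft_force: [0.0, -0.4, 0.4]
width: 0.0004
```

```bash
python3 - <<'E'
from h import *
snap('scene','scene2',(180,60,400,260),3)
E
```

```text
(no output)
```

View pics/scene2.png

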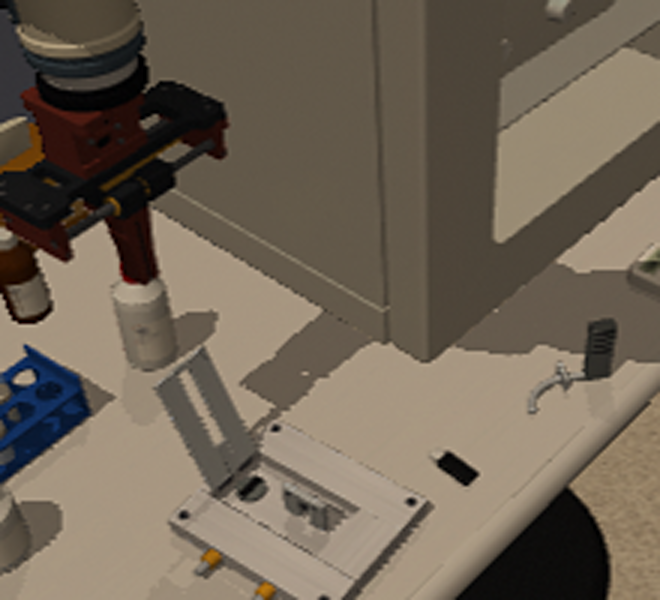

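The fingers are above and behind the standing cover, which has its top edge at crop (180,365). The way is clear, so I'll lower and pull.

Emit:
apply_moves([
  {"translation":[0,0,50],"dr":[0,0,0],"jaw":0},
  {"translation":[0,0,47],"dr":[0,0,0],"jaw":0},
  {"translation":[-15,0,0],"dr":[0,0,0],"jaw":0},
  {"translation":[-15,0,0],"dr":[0,0,0],"jaw":0},
])

```text
time_s: 3.28
position: [0.5771, 0.3138, 0.1169]
eef_rot: [0.986, 0.165, 0.0, -0.0]
ft_force: [1.0, 0.2, 0.0]
width: 0.0006
```

Emit:
apply_moves([
  {"translation":[-15,0,0],"dr":[0,0,0],"jaw":0},
  {"translation":[-15,0,0],"dr":[0,0,0],"jaw":0},
  {"translation":[-15,0,0],"dr":[0,0,0],"jaw":0},
])

```text
time_s: 3.65
position: [0.5352, 0.2992, 0.1167]
eef_rot: [0.986, 0.165, 0.001, -0.0]
ft_force: [-0.0, 0.3, -0.2]
width: 0.0004
```

Emit:
apply_moves([
  {"translation":[-14,0,0],"dr":[0,0,0],"jaw":0},
  {"translation":[-14,0,0],"dr":[0,0,0],"jaw":0},
  {"translation":[-14,0,0],"dr":[0,0,0],"jaw":0},
])

```text
time_s: 4.03
position: [0.4952, 0.2853, 0.1156]
eef_rot: [0.986, 0.165, -0.0, 0.0]
ft_force: [0.6, 0.5, 0.7]
width: 0.0004
```

Emit:
apply_moves([
  {"translation":[-12,0,0],"dr":[0,0,0],"jaw":0},
  {"translation":[0,0,-45],"dr":[0,0,0],"jaw":0},
  {"translation":[0,0,-45],"dr":[0,0,0],"jaw":0},
])

```text
time_s: 4.4
position: [0.484, 0.2814, 0.2062]
eef_rot: [0.986, 0.165, -0.001, 0.0]
ft_force: [0.1, 0.7, 0.1]
width: 0.0005
```

Emit:
apply_moves([
  {"translation":[-35,36,0],"dr":[0,0,0],"jaw":0},
  {"translation":[-35,36,0],"dr":[0,0,0],"jaw":0},
  {"translation":[-35,36,0],"dr":[0,0,0],"jaw":0},
  {"translation":[-35,36,0],"dr":[0,0,0],"jaw":0},
])

```text
time_s: 4.9
position: [0.398, 0.0988, 0.2057]
eef_rot: [0.986, 0.165, 0.0, 0.0]
ft_force: [0.6, -0.6, 0.4]
width: 0.0002
```

Emit:
apply_moves([
  {"translation":[3,45,0],"dr":[0,0,0],"jaw":50},
  {"translation":[3,45,0],"dr":[0,0,0],"jaw":50},
  {"translation":[3,45,0],"dr":[0,0,0],"jaw":50},
  {"translation":[3,45,0],"dr":[0,0,0],"jaw":50},
])

```text
time_s: 5.4
position: [0.4691, -0.0676, 0.2058]
eef_rot: [0.986, 0.165, 0.0, 0.0]
ft_force: [0.4, 0.6, 0.5]
width: 0.0368
```

Emit:
apply_moves([
  {"translation":[0,0,0],"dr":[0,0,-10],"jaw":50},
  {"translation":[0,0,0],"dr":[0,0,-10],"jaw":50},
  {"translation":[0,0,0],"dr":[0,0,-10],"jaw":50},
  {"translation":[0,0,0],"dr":[0,0,-10],"jaw":50},
  {"translation":[0,0,0],"dr":[0,0,-10],"jaw":50},
])

```text
time_s: 6.02
position: [0.4686, -0.0662, 0.2056]
eef_rot: [0.823, 0.568, -0.0, 0.0]
ft_force: [0.2, -0.2, -0.3]
width: 0.0499
```

```bash
python3 - <<'E'
from h import *
c=snap('wrist','w1');d=snap('scene','s3');e=snap('top','t3')
a=cv2.imread('pics/w1.png');b=cv2.imread('pics/s3.png')[130:240,200:400];t=cv2.imread('pics/t3.png')[150:240,230:390]
b=cv2.resize(b,(400,220),interpolation=cv2.INTER_CUBIC);t=cv2.resize(t,(400,225),interpolation=cv2.INTER_CUBIC)[:220,:240]
im=np.zeros((600,640,3),np.uint8)+0; im[:380]=a[20:400]; im[380:,:400]=b; im[380:,400:640]=t
cv2.imwrite('pics/m1.png',im)
print(c['intrinsics'],c['R'],c['t'],-np.array(c['R']).T@c['t'])
s=env.get_state();print(s['position'],s['eef_rot'],s['q'],s['time_s'])
E
```

```text
[[309.70691629   0.         320.82665767]
 [  0.         309.70691629 200.01942888]
 [  0.           0.           1.        ]] [[ 9.35461222e-01 -3.53428854e-01  5.89099665e-04]
 [-3.39589916e-01 -8.98367732e-01  2.78593084e-01]
 [-9.79336065e-02 -2.60813079e-01 -9.60409052e-01]] [-0.46206929  0.07059026  0.40454289] [0.49583798 0.00561747 0.3691329 ]
[ 0.46873299 -0.06616935  0.20563053] [ 8.25212143e-01  5.64822909e-01  2.05251957e-05 -2.91726790e-06] [-1.65402105e-01  2.23770580e-01  1.97094198e+00  4.02346537e-05
  9.46854540e-01  2.04933441e-01] 6.175
```

View pics/m1.png

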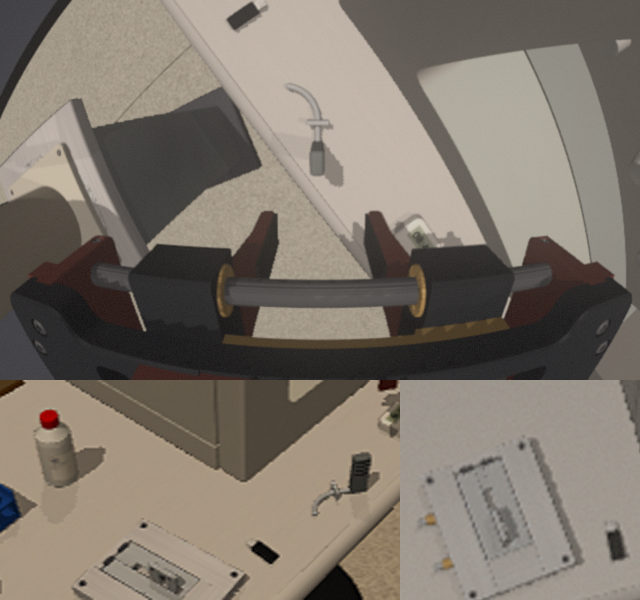

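The wrist view shows the cover shut in the bottom insets. The hook is there too: tip (290,107), shoulder (317,143), handle top about (317,190) in full-image pixels.

```bash
cat >> h.py <<'E'
def fback(c,uv,z):
    K=np.array(c['intrinsics']);R=np.array(c["R"]);t=np.array(c["t"])
    d=(np.array(uv,float)-K[:2,2])/K[0,0]; r=np.linalg.norm(d)
    v=R.T@np.r_[d/r*np.sin(r),np.cos(r)] if r else R.T@[0,0,1]
    o=-R.T@t; return o+v*(z-o[2])/v[2]
def fproj(c,X):
    K=np.array(c['intrinsics']);p=np.array(c["R"])@np.array(X)+np.array(c["t"])
    h=np.hypot(p[0],p[1]); return K[:2,2]+K[0,0]*np.arctan2(h,p[2])*p[:2]/h
E
python3 - <<'E'
from h import *
c=dict(np.load('pics/w1.npz'))
t=fback(c,(289.5,107),.006);s=fback(c,(317.5,143),.016);h=fback(c,(317,191),.07)
print(t,s,h); d=t-s; print('yaw',np.degrees(np.arctan2(d[1],d[0]))-np.degrees(np.arctan2(39,-33)),np.linalg.norm(d[:2]))
d=s-h; print('yaw sh-handle',np.degrees(np.arctan2(d[1],d[0]))-90,np.linalg.norm(d[:2]))
im=c['pixels'][90:210,270:360,::-1]
cv2.imwrite('pics/z2.png',cv2.resize(np.ascontiguousarray(im),None,fx=5,fy=5,interpolation=cv2.INTER_CUBIC))
E
```

```text
[0.46451993 0.02483655 0.006     ] [ 0.48018975 -0.02566533  0.016     ] [ 0.46507549 -0.06550284  0.07      ]
yaw -22.998194110964576 0.05287705676078159
yaw sh-handle -20.776624831935294 0.04260830731277074
```

View pics/z2.png

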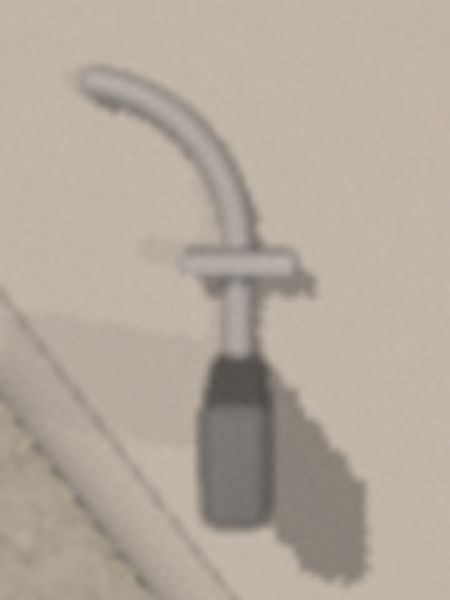

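```bash
python3 - <<'E'
from h import *
c=dict(np.load('pics/w1.npz'))
t=fback(c,(288.6,106.2),.006);s=fback(c,(317.6,142),.014);h=fback(c,(317.2,183),.07)
print(t,s,h)
from scipy.optimize import least_squares
f=lambda v:np.r_[[ (np.array([[np.cos(v[2]),-np.sin(v[2])],[np.sin(v[2]),np.cos(v[2])]])@p+v[:2]-q[:2])*1000 for p,q in(((.007,.039),t),((.04,-.002),s),((.04,-.038),h))]].ravel()
r=least_squares(f,[.44,0,-.36]);print(r.x,np.degrees(r.x[2]),r.fun)
v=r.x;print('handle',np.array([[np.cos(v[2]),-np.sin(v[2])],[np.sin(v[2]),np.cos(v[2])]])@[.04,-.038]+v[:2])
E
```

```text
[0.46388539 0.02610574 0.006     ] [ 0.48061912 -0.02480105  0.014     ] [ 0.46817984 -0.05791903  0.07      ]
[ 0.44382978 -0.00845046 -0.3560459 ] -20.399927207438353 [ 0.09963357 -0.44218542  0.00482129  0.53318362 -0.10445486 -0.0909982 ]
handle [ 0.46807539 -0.05801003]
```

Emit:
apply_moves([
  {"translation":[7,-3,44],"dr":[0,0,-0.8],"jaw":50},
  {"translation":[0,0,44],"dr":[0,0,0],"jaw":50},
  {"translation":[0,0,44],"dr":[0,0,0],"jaw":50},
  {"translation":[0,0,44],"dr":[0,0,0],"jaw":50},
  {"translation":[0,0,0],"dr":[0,0,0],"jaw":30},
])

```text
time_s: 6.8
position: [0.4662, -0.0582, 0.0273]
eef_rot: [0.821, 0.571, -0.002, -0.002]
ft_force: [-0.3, 0.6, 1.0]
width: 0.0431
```

Emit:
apply_moves([
  {"translation":[0,0,0],"dr":[0,0,0],"jaw":0},
  {"translation":[0,0,0],"dr":[0,0,0],"jaw":0},
  {"translation":[0,0,0],"dr":[0,0,0],"jaw":0},
  {"translation":[0,0,0],"dr":[0,0,0],"jaw":0},
  {"translation":[0,0,0],"dr":[0,0,0],"jaw":0},
], force=20)

```text
time_s: 7.42
position: [0.4696, -0.0588, 0.0311]
eef_rot: [0.82, 0.572, 0.001, 0.001]
ft_force: [-2.3, -0.1, 8.4]
width: 0.0141
```

Emit:
apply_moves([
  {"translation":[0,0,-30],"dr":[0,0,0],"jaw":0},
  {"translation":[0,0,-30],"dr":[0,0,0],"jaw":0},
  {"translation":[0,0,-30],"dr":[0,0,0],"jaw":0},
  {"translation":[-8,-22,0],"dr":[0,0,0],"jaw":0},
  {"translation":[-9,-23,0],"dr":[0,0,0],"jaw":0},
])

```text
time_s: 8.05
position: [0.4205, -0.0591, 0.1208]
eef_rot: [0.82, 0.572, 0.001, 0.001]
ft_force: [0.5, 0.3, -1.3]
width: 0.0141
```

Emit:
apply_moves([
  {"translation":[0,0,0],"dr":[0,0,9],"jaw":0},
  {"translation":[0,0,0],"dr":[0,0,9],"jaw":0},
  {"translation":[0,0,0],"dr":[0,0,9],"jaw":0},
  {"translation":[0,0,0],"dr":[0,0,9],"jaw":0},
  {"translation":[0,0,0],"dr":[0,0,9],"jaw":0},
])

```text
time_s: 8.68
position: [0.4207, -0.059, 0.1203]
eef_rot: [0.977, 0.212, 0.0, 0.0]
ft_force: [-0.4, -0.7, -2.0]
width: 0.0136
```

Emit:
apply_moves([
  {"translation":[0,0,0],"dr":[0,0,9],"jaw":0},
  {"translation":[12,-40,0],"dr":[0,0,0],"jaw":0},
  {"translation":[12,-40,0],"dr":[0,0,0],"jaw":0},
  {"translation":[12,-40,0],"dr":[0,0,0],"jaw":0},
  {"translation":[12,-40,0],"dr":[0,0,0],"jaw":0},
])

```text
time_s: 9.3
position: [0.4234, 0.1093, 0.1204]
eef_rot: [0.991, 0.137, 0.001, -0.0]
ft_force: [0.8, -0.3, -0.9]
width: 0.0139
```

Emit:
apply_moves([
  {"translation":[12,-40,0],"dr":[0,0,0],"jaw":0},
  {"translation":[10,-37,0],"dr":[0,0,0],"jaw":0},
  {"translation":[0,0,0],"dr":[0,0,0],"jaw":0},
  {"translation":[0,0,0],"dr":[0,0,0],"jaw":0},
])

```text
time_s: 9.8
position: [0.4233, 0.1877, 0.1199]
eef_rot: [0.991, 0.137, -0.0, 0.0]
ft_force: [0.5, 0.2, -1.7]
width: 0.0135
```

```bash
python3 - <<'E'
from h import *
c=snap('wrist','w2',(190,60,510,290),2.5)
s=env.get_state();print(s['position'],s['eef_rot'],s['q'],s['time_s'],s['ft_force'],s['width'])
E
```

```text
[0.42328425 0.18732721 0.11981344] [ 9.90596824e-01  1.36813394e-01 -1.28953876e-04  1.01832508e-04] [ 3.91024055e-01  3.52903567e-01  2.05240613e+00 -1.97079113e-04
  7.36583751e-01  1.68747871e+00] 9.85 [-0.66410837  0.84346549 -0.35889405] 0.014172217588220085
```

View pics/w2.png

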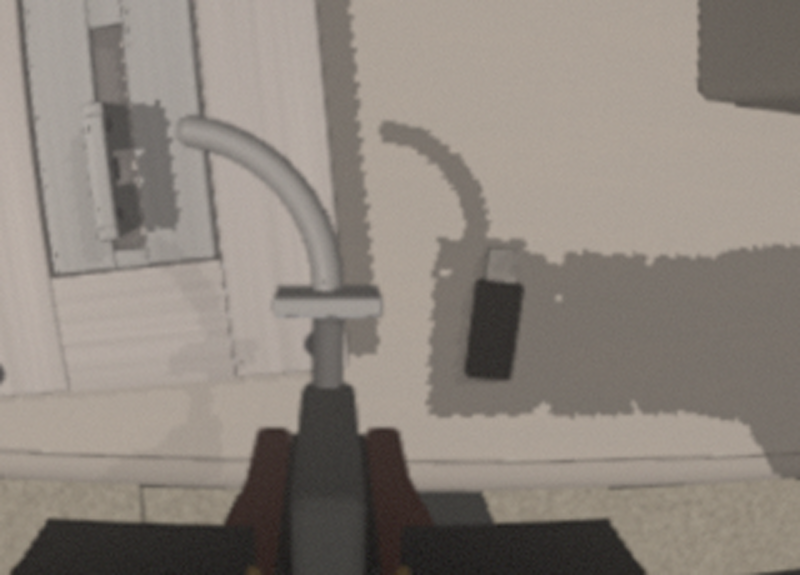

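In the wrist crop, the staple's top strip runs from (93,102) to (108,240), and the cover's front corners are at (52,274) and (217,258). The hook's tip is at (190,130).

```bash
python3 - <<'E'
from h import *
c=dict(np.load('pics/w2.npz'))
g=lambda u,z:fback(c,(190+u[0]/2.5-.3,60+u[1]/2.5-.3),z)
L=g((52,274),.02);R=g((217,258),.02);B=g((193,0),.02);BL=g((22,0),.02)
a=g((95,102),.046);b=g((107,240),.046)
print('cover w',np.linalg.norm(L-R),'staple len',np.linalg.norm(a-b))
for n,d in(('edge',L-R),('side',B-R),('sideL',BL-L),('stap',a-b)):print(n,np.degrees(np.arctan2(d[1],d[0])))
yaw=np.radians(20.6); ex=np.array([np.cos(yaw),np.sin(yaw),0]);ey=np.array([-ex[1],ex[0],0])
M=(L+R)/2; O=M+.046*ex; O[2]=0; print('origin',O)
for n,p in(('a',a),('b',b)):print(n,(p-O)@ex,(p-O)@ey)
# hook in hand: bar mid height = TCP z -.0297+.004 approx
zb=.1198-.0297+.004
t=g((190,130),zb+.001);s=g((328,290),zb+.006);print(t,s,[( (p-O)@ex,(p-O)@ey) for p in(t,s)]); d=t-s;print('hook yaw',np.degrees(np.arctan2(d[1],d[0]))-np.degrees(np.arctan2(39,-33)),np.linalg.norm(d))
E
```

```text
cover w 0.06115265104161019 staple len 0.043943325266237565
edge 110.12716556875745
side 20.310824805550855
sideL 20.45350580310161
stap 18.86617944402434
origin [0.47786055 0.27888814 0.        ]
a 0.010906105094093883 -0.001264325560783176
b -0.033017101801218175 6.52350756541294e-05
[0.48892961 0.24134007 0.0951    ] [0.46052316 0.19855233 0.1001    ] [(np.float64(-0.0028496756856491116), np.float64(-0.039041787190581025)), (np.float64(-0.04449431490384213), np.float64(-0.06909908593989614))]
hook yaw -73.8162371465788 0.05160152307557443
```

Emit:
apply_moves([
  {"translation":[-11,-19,0],"dr":[0,0,0],"jaw":0},
  {"translation":[0,0,25],"dr":[0,0,0],"jaw":0},
  {"translation":[0,0,25],"dr":[0,0,0],"jaw":0},
  {"translation":[0,0,15],"dr":[0,0,0],"jaw":0},
  {"translation":[0,0,0],"dr":[0,0,0],"jaw":0},
])

```text
time_s: 10.48
position: [0.4073, 0.2024, 0.054]
eef_rot: [0.991, 0.136, -0.001, 0.0]
ft_force: [0.2, 0.1, -0.9]
width: 0.0134
```

```bash
python3 - <<'E'
from h import *
c=snap('wrist','w3',(200,70,360,190),5)
s=env.get_state();print(s['position'],s['eef_rot'],s['time_s'],s['ft_force'],s['width'])
E
```

```text
[0.40785243 0.20284059 0.05462579] [ 9.90626352e-01  1.36598864e-01 -4.06598823e-04  1.26725730e-04] 10.525 [ 0.78904791  1.32965733 -1.49710006] 0.013685828861578084
```

View pics/w3.png

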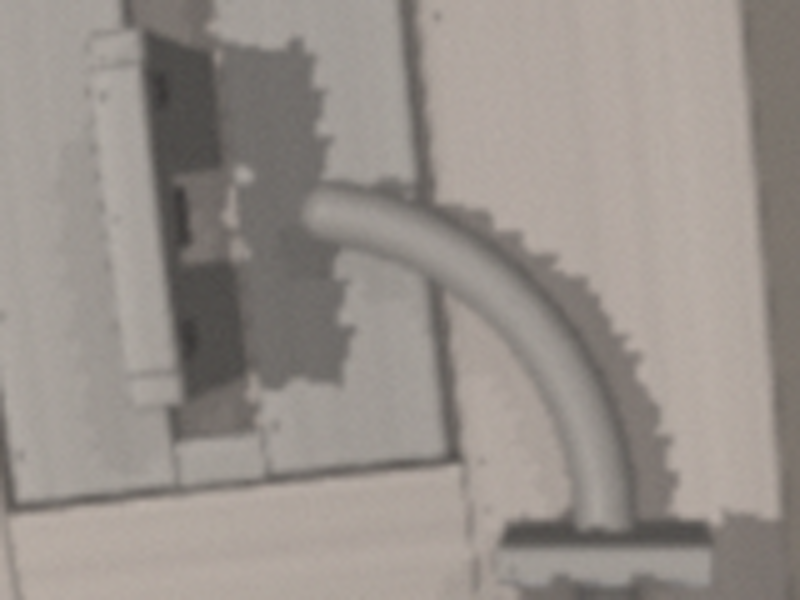

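The window's foot, on the staple's right-hand face, spans from about (220,168) to (243,262). The face foot runs from (213,48) to (248,380), and the hook tip is at (322,212).

```bash
cat > m.py <<'E'
from h import *
c=dict(np.load('pics/w3.npz'))
g=lambda u,z:fback(c,(200+u[0]/5-.4,70+u[1]/5-.4),z)
yaw=np.radians(20.4); ex=np.array([np.cos(yaw),np.sin(yaw),0]);ey=np.array([-ex[1],ex[0],0])
w0=g((220,168),.02);w1=g((243,262),.02);e0=g((213,48),.02);e1=g((248,380),.02)
print('win',np.linalg.norm(w0-w1),'len',np.linalg.norm(e0-e1),'yaw',np.degrees(np.arctan2(*(e0-e1)[1::-1])))
m=(w0+w1+e0+e1)/4; S=m+.0035*ey; S[2]=.02
t0=g((93,50),.046);t1=g((162,390),.046);print('top mid est',[((t0+t1)/2-S)@v*1000 for v in(ex,ey)],np.linalg.norm(t0-t1)) # S=staple middle
print('S',S)
cl=g((10,505),.02);cr=g((458,458),.02);M=(cl+cr)/2;print('sx',46-((M-S)@ex)*-1000*1 if 0 else -46-((M-S)@ex)*1000,'y',-((M-S)@ey)*1000)
P=np.array([.40785,.20284]);th=2*np.arctan2(.1366,.99063)
hy=th-np.pi/2
Rh=np.array([[np.cos(hy),-np.sin(hy)],[np.sin(hy),np.cos(hy)]])
for n,u,hp,z in(('tip',(322,212),(.007,.039),.028),('shoulder top',(607,550),(.04,-.0025),.040)):
    X=g(u,z); pr=P+Rh@(np.array(hp)-[.04,-.038]); d=X-S
    print(n,X,'pred-img in station mm',[(np.r_[pr,z]-X)@v*1000 for v in(ex,ey)],'rel S',d@ex*1000,d@ey*1000)
C=P+Rh@(-np.array([.04,-.038])); d=np.r_[C,.02]-S; print('centre rel S',d@ex*1000,d@ey*1000,'rel yaw',np.degrees(hy-yaw))
E
python3 m.py
```

```text
win 0.012651656860000958 len 0.04363696486607009 yaw 20.55226497684521
top mid est [np.float64(0.4315401439879797), np.float64(2.5026074718144904)] 0.04005897004911277
S [0.46788343 0.27340796 0.02      ]
sx -11.33777005807498 y -1.3184753790392896
tip [0.47255366 0.25708127 0.028     ] pred-img in station mm [np.float64(-0.10855368574802386), np.float64(-1.702606104473594)] rel S -1.3137101649502227 -16.930616003648005
shoulder top [0.44350324 0.21284953 0.04      ] pred-img in station mm [np.float64(-1.5254361565288588), np.float64(0.138538363019933)] rel S -43.9600958327179 -48.26207076029204
centre rel S -39.71795047528552 -8.462657426089107 rel yaw -94.69775747777862
```

Emit:
apply_moves([
  {"translation":[-0.7,-4.7,0],"dr":[0,0,0],"jaw":0},
  {"translation":[3.6,3.2,0],"dr":[0,0,-5],"jaw":0},
  {"translation":[3.6,3.2,0],"dr":[0,0,-5],"jaw":0},
  {"translation":[0,0,0],"dr":[0,0,0],"jaw":0},
], force=15)

```text
time_s: 11.02
position: [0.4154, 0.2043, 0.0554]
eef_rot: [0.975, 0.222, 0.001, -0.0]
ft_force: [-0.4, -0.8, -0.7]
width: 0.014
```

```bash
python3 - <<'E'
from h import *
c=snap('wrist','w4',(200,70,360,190),5)
s=env.get_state();print(s['position'],s['eef_rot'],s['time_s'],s['ft_force'],s['width'])
E
```

```text
[0.41506484 0.20423274 0.05525467] [ 9.75053324e-01  2.21969974e-01  5.71446792e-04 -1.37936947e-04] 11.075 [-0.15166883  0.3341738  -0.68924154] 0.013824562890010102
```

View pics/w4.png

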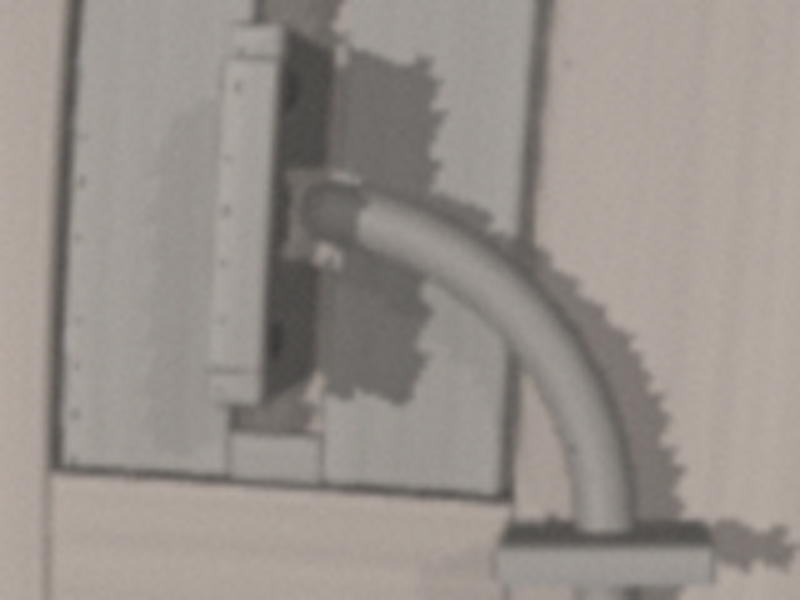

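The tip, at about (328,211), now stands right in front of the window, whose foot is at rows 168–262. Next is a numeric check.

```bash
python3 - <<'E'
from h import *
c=dict(np.load('pics/w4.npz'))
g=lambda u,z:fback(c,(200+u[0]/5-.4,70+u[1]/5-.4),z)
yaw=np.radians(20.4); ex=np.array([np.cos(yaw),np.sin(yaw),0]);ey=np.array([-ex[1],ex[0],0])
S=np.array([.46788,.27341,.02])
for n,u,z in(('e0',(333,50),.02),('w0',(330,168),.02),('w1',(321,262),.02),('e1',(317,382),.02),('tip',(328,211),.029),('sh',(606,562),.041)):
    d=g(u,z)-S;print(n,d@ex*1000,d@ey*1000)
P=np.array([.41506,.20423]);hy=2*np.arctan2(.22197,.97505)-np.pi/2
Rh=np.array([[np.cos(hy),-np.sin(hy)],[np.sin(hy),np.cos(hy)]])
for q in((0,0),(.007,.039),(.04,-.0025)):
    d=np.r_[P+Rh@(np.array(q)-[.04,-.038]),.02]-S;print(q,d@ex*1000,d@ey*1000,np.degrees(hy-yaw))
E
```

```text
e0 21.958494283237844 -2.4441857539750713
w0 6.583554778607514 -3.3613257320573524
w1 -5.666197546362847 -3.117618136067231
e1 -21.341488735396258 -3.6465218074359167
tip 1.0732518939209692 -5.135392162284975
sh -37.26111487539247 -42.847003202605826
(0, 0) -39.440641334740434 -3.1205588756919185 -84.75037714971887
(0.007, 0.039) 0.0362397763103407 -6.522890097657877 -84.75037714971887
(0.04, -0.0025) -38.27035260855225 -43.181517729635445 -84.75037714971887
```

Emit:
apply_moves([
  {"translation":[3.2,3.8,0],"dr":[0,0,-5],"jaw":0},
  {"translation":[3.6,3.2,0],"dr":[0,0,-5],"jaw":0},
  {"translation":[0,0,0],"dr":[0,0,0],"jaw":0},
])

```text
time_s: 11.45
position: [0.4242, 0.2011, 0.055]
eef_rot: [0.952, 0.306, 0.0, -0.0]
ft_force: [-1.7, 0.5, -1.3]
width: 0.0136
```

Emit:
apply_moves([
  {"translation":[3.6,3.2,0],"dr":[0,0,-5],"jaw":0},
  {"translation":[3.6,3.2,0],"dr":[0,0,-5],"jaw":0},
  {"translation":[0,0,0],"dr":[0,0,0],"jaw":0},
])

```text
time_s: 11.82
position: [0.4336, 0.2005, 0.0548]
eef_rot: [0.922, 0.387, 0.0, -0.0]
ft_force: [0.4, -0.2, -0.7]
width: 0.0138
```

Emit:
apply_moves([
  {"translation":[3.6,3.2,0],"dr":[0,0,-5],"jaw":0},
  {"translation":[3.6,3.2,0],"dr":[0,0,-5],"jaw":0},
  {"translation":[3.6,3.2,0],"dr":[0,0,-5],"jaw":0},
  {"translation":[0,0,0],"dr":[0,0,0],"jaw":0},
])

```text
time_s: 12.32
position: [0.4477, 0.2028, 0.0547]
eef_rot: [0.864, 0.504, 0.0, -0.0]
ft_force: [-0.4, -0.5, -0.9]
width: 0.0138
```

```bash
cat > k.py <<'E'
from h import *
yaw=np.radians(20.4); ex=np.array([np.cos(yaw),np.sin(yaw)]);ey=np.array([-ex[1],ex[0]]); S=np.array([.46788,.27341])
s=env.get_state();q=s['eef_rot'];hy=2*np.arctan2(q[1],q[0])-np.pi/2
Rh=np.array([[np.cos(hy),-np.sin(hy)],[np.sin(hy),np.cos(hy)]])
for p in((0,0),(.04,0),(.007,.039)):
    d=s['position'][:2]+Rh@(np.array(p)-[.04,-.038])-S;print(p,d@ex*1000,d@ey*1000,np.degrees(hy-yaw))
print(s['position'],s['ft_force'],s['moment'],s['q'][5])
E
python3 k.py
```

```text
(0, 0) -40.23799068251648 -4.089357841242215 -49.84939672955193
(0.04, 0) -14.446032594374143 -34.663446510890424 -49.84939672955193
(0.007, 0.039) -5.914661564184606 15.70733577750807 -49.84939672955193
[0.44773982 0.20279506 0.0547244 ] [-0.43244242 -0.51709155 -0.93986812] [-0.06458789 -0.04143634 -0.04978725] 0.9149942667700866
```

Emit:
apply_moves([
  {"translation":[3.6,3.2,0],"dr":[0,0,-5],"jaw":0},
  {"translation":[3.6,3.2,0],"dr":[0,0,-5],"jaw":0},
  {"translation":[3.6,3.2,0],"dr":[0,0,-5],"jaw":0},
  {"translation":[0,0,0],"dr":[0,0,0],"jaw":0},
])

```text
time_s: 12.82
position: [0.4608, 0.2086, 0.0547]
eef_rot: [0.79, 0.612, -0.0, -0.0]
ft_force: [0.1, -0.2, -1.7]
width: 0.014
```

Emit:
apply_moves([
  {"translation":[3.6,3.2,0],"dr":[0,0,-5],"jaw":0},
  {"translation":[3.6,3.2,0],"dr":[0,0,-5],"jaw":0},
  {"translation":[3.6,3.2,0],"dr":[0,0,-5],"jaw":0},
  {"translation":[0,0,0],"dr":[0,0,0],"jaw":0},
])

```text
time_s: 13.32
position: [0.4719, 0.2177, 0.0546]
eef_rot: [0.704, 0.71, -0.0, -0.0]
ft_force: [0.8, -0.2, -1.3]
width: 0.0141
```

```bash
python3 k.py; python3 -c "
from h import *
snap('wrist','w5',(200,70,360,190),5)"
```

```text
(0, 0) -40.361542553807055 -4.323395551823661 -19.861944553508838
(0.04, 0) -2.7409826638573187 -17.91359325335488 -19.861944553508838
(0.007, 0.039) -20.527501814072867 29.978365743109364 -19.861944553508838
[0.47191195 0.21766616 0.0546429 ] [ 0.83154316 -0.15297609 -1.25693405] [-0.07402916 -0.06326301  0.06968465] 0.3998771450610478
```

View pics/w5.png

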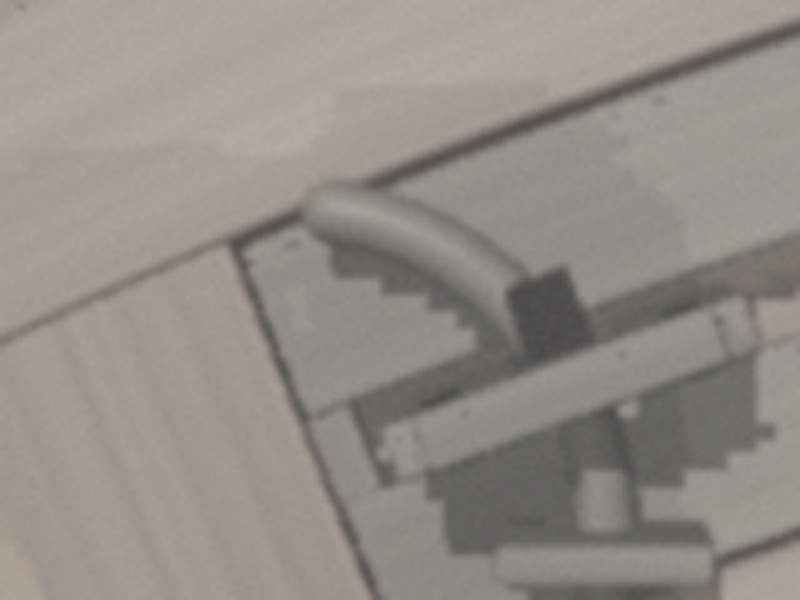

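The bar is through the staple and the dark flag plate is lying on it at (550,310). The shoulder is still short of the posts, so I'll finish the turn with a little stand-off and then feel for home.

Emit:
apply_moves([
  {"translation":[3.2,3.2,0],"dr":[0,0,-5],"jaw":0},
  {"translation":[3.2,3.2,0],"dr":[0,0,-5],"jaw":0},
  {"translation":[0,0,0],"dr":[0,0,0],"jaw":0},
])

```text
time_s: 13.75
position: [0.478, 0.2243, 0.0547]
eef_rot: [0.639, 0.769, -0.0, -0.0]
ft_force: [-0.0, -0.5, -1.8]
width: 0.0138
```

Emit:
apply_moves([
  {"translation":[3.1,3.2,0],"dr":[0,0,-5],"jaw":0},
  {"translation":[3.1,3.2,0],"dr":[0,0,-4.8],"jaw":0},
  {"translation":[0,0,0],"dr":[0,0,0],"jaw":0},
])

```text
time_s: 14.12
position: [0.4828, 0.2318, 0.0546]
eef_rot: [0.571, 0.821, -0.0, -0.0]
ft_force: [0.6, -0.3, -2.0]
width: 0.0139
```

```bash
python3 k.py
```

```text
(0, 0) -40.52688989074131 -6.154847193792491 -0.05350184096423706
(0.04, 0) -0.5269073297643795 -6.192198519592559 -0.05350184096423706
(0.007, 0.039) -33.49047539991526 32.838599321145054 -0.05350184096423706
[0.48275704 0.23179343 0.05464841] [ 0.64274316 -0.28636714 -1.95145926] [-0.02994741 -0.13070121 -0.00090977] 0.07031222004382141
```

Emit:
apply_moves([
  {"translation":[0,0,1],"dr":[0,0,0],"jaw":0},
  {"translation":[0,0,1],"dr":[0,0,0],"jaw":0},
  {"translation":[0,0,0],"dr":[0,0,0],"jaw":0},
], force=8)

```text
time_s: 14.5
position: [0.4829, 0.2318, 0.0526]
eef_rot: [0.57, 0.822, -0.0, -0.0]
ft_force: [-0.3, 0.1, -0.9]
width: 0.0136
```

Emit:
apply_moves([
  {"translation":[0,0,0.6],"dr":[0,0,0],"jaw":0},
  {"translation":[0,0,0],"dr":[0,0,0],"jaw":0},
])

```text
time_s: 14.75
position: [0.4829, 0.2318, 0.052]
eef_rot: [0.57, 0.822, -0.0, -0.0]
ft_force: [0.1, 1.1, -0.2]
width: 0.0137
```

Emit:
apply_moves([
  {"translation":[0,0,0.4],"dr":[0,0,0],"jaw":0},
  {"translation":[0,0,0],"dr":[0,0,0],"jaw":0},
])

```text
time_s: 15.0
position: [0.483, 0.2319, 0.0516]
eef_rot: [0.57, 0.822, -0.0, -0.0]
ft_force: [-1.2, -0.2, -1.5]
width: 0.014
```

Emit:
apply_moves([
  {"translation":[0,0,0.5],"dr":[0,0,0],"jaw":0},
  {"translation":[0,0,0],"dr":[0,0,0],"jaw":0},
])

```text
time_s: 15.25
position: [0.483, 0.2319, 0.0512]
eef_rot: [0.57, 0.822, -0.0, -0.0]
ft_force: [-1.0, 0.6, -1.5]
width: 0.0138
```

Emit:
apply_moves([
  {"translation":[0,0,0.4],"dr":[0,0,0],"jaw":0},
  {"translation":[0,0,0],"dr":[0,0,0],"jaw":0},
])

```text
time_s: 15.5
position: [0.483, 0.2319, 0.0511]
eef_rot: [0.57, 0.822, 0.0, -0.0]
ft_force: [-2.5, -0.0, 5.2]
width: 0.0138
```

Touched down on the top at z = 0.0511. I'll back off slightly and then push towards the posts.

Emit:
apply_moves([
  {"translation":[0,0,-0.6],"dr":[0,0,0],"jaw":0},
  {"translation":[0.7,0,0],"dr":[0,0,0],"jaw":0},
  {"translation":[0,0,0],"dr":[0,0,0],"jaw":0},
])

```text
time_s: 15.88
position: [0.4827, 0.2326, 0.0512]
eef_rot: [0.57, 0.822, -0.0, -0.0]
ft_force: [0.8, -0.2, -2.2]
width: 0.0139
```

Emit:
apply_moves([
  {"translation":[0.4,0,0],"dr":[0,0,0],"jaw":0},
  {"translation":[0,0,0],"dr":[0,0,0],"jaw":0},
])

```text
time_s: 16.12
position: [0.4826, 0.2329, 0.0513]
eef_rot: [0.57, 0.822, -0.0, -0.0]
ft_force: [-0.3, 0.1, -1.8]
width: 0.0136
```

Emit:
apply_moves([
  {"translation":[0.3,0,0],"dr":[0,0,0],"jaw":0},
  {"translation":[0,0,0],"dr":[0,0,0],"jaw":0},
])

```text
time_s: 16.38
position: [0.4825, 0.2332, 0.0514]
eef_rot: [0.57, 0.822, -0.0, -0.0]
ft_force: [-0.7, -0.1, -1.1]
width: 0.0138
```

Emit:
apply_moves([
  {"translation":[0.4,0,0],"dr":[0,0,0],"jaw":0},
  {"translation":[0,0,0],"dr":[0,0,0],"jaw":0},
])

```text
time_s: 16.62
position: [0.4824, 0.2336, 0.0514]
eef_rot: [0.57, 0.822, 0.0, 0.0]
ft_force: [-1.1, -0.3, -0.7]
width: 0.0141
```

Emit:
apply_moves([
  {"translation":[0.3,0,0],"dr":[0,0,0],"jaw":0},
  {"translation":[0,0,0],"dr":[0,0,0],"jaw":0},
])

```text
time_s: 16.88
position: [0.4823, 0.2339, 0.0514]
eef_rot: [0.57, 0.822, 0.0, -0.0]
ft_force: [0.0, 0.3, -2.1]
width: 0.014
```

Emit:
apply_moves([
  {"translation":[0.3,0,0],"dr":[0,0,0],"jaw":0},
  {"translation":[0,0,0],"dr":[0,0,0],"jaw":0},
])

```text
time_s: 17.12
position: [0.4822, 0.2342, 0.0514]
eef_rot: [0.57, 0.822, 0.0, -0.0]
ft_force: [-1.0, -0.6, -1.5]
width: 0.0141
```

Emit:
apply_moves([
  {"translation":[0.3,0,0],"dr":[0,0,0],"jaw":0},
  {"translation":[0,0,0],"dr":[0,0,0],"jaw":0},
])

```text
time_s: 17.38
position: [0.4821, 0.2344, 0.0514]
eef_rot: [0.57, 0.822, 0.0, 0.0]
ft_force: [-0.4, 0.4, -0.7]
width: 0.0134
```

Emit:
apply_moves([
  {"translation":[0.3,0,0],"dr":[0,0,0],"jaw":0},
  {"translation":[0,0,0],"dr":[0,0,0],"jaw":0},
])

```text
time_s: 17.62
position: [0.4819, 0.2347, 0.0514]
eef_rot: [0.57, 0.822, -0.0, 0.0]
ft_force: [-0.5, 0.4, -1.6]
width: 0.0138
```

```bash
python3 k.py; python3 -c "
from h import *
snap('wrist','w6',(220,110,380,210),5)"
```

```text
(0, 0) -40.40855922647018 -3.280176957959226 0.1569683928515184
(0.04, 0) -0.40870933621359046 -3.1705924839673205 0.1569683928515184
(0.007, 0.039) -33.51543035781735 35.738853967989556 0.1569683928515184
[0.48194537 0.2347155  0.0513749 ] [-0.50848565  0.36186765 -1.58246423] [-0.07002491 -0.08842888 -0.03094948] 0.07226491278579128
```

View pics/w6.png

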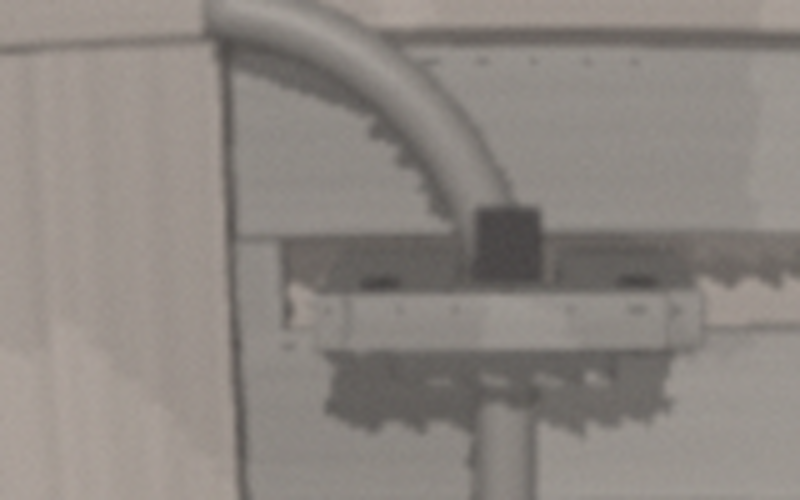

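The shoulder's top shows as shaded fragments near row 380, right beside the staple strip (rows 290–350). The flag is up on the bar. I'll keep feeling for contact.

Emit:
apply_moves([
  {"translation":[0.3,0,0],"dr":[0,0,0],"jaw":0},
  {"translation":[0,0,0],"dr":[0,0,0],"jaw":0},
])

```text
time_s: 17.92
position: [0.4818, 0.235, 0.0514]
eef_rot: [0.57, 0.822, 0.0, -0.0]
ft_force: [-0.3, 0.7, -1.3]
width: 0.014
```

Emit:
apply_moves([
  {"translation":[0.3,0,0],"dr":[0,0,0],"jaw":0},
  {"translation":[0,0,0],"dr":[0,0,0],"jaw":0},
])

```text
time_s: 18.18
position: [0.4817, 0.2353, 0.0514]
eef_rot: [0.57, 0.822, 0.0, -0.0]
ft_force: [0.3, 0.7, -1.2]
width: 0.0137
```

```bash
python3 k.py; python3 - <<'E'
from h import *
c=dict(np.load('pics/w6.npz'));yaw=np.radians(20.4); ex=np.array([np.cos(yaw),np.sin(yaw),0]);ey=np.array([-ex[1],ex[0],0]);S=np.array([.46788,.27341,0])
for y,z in((-3.5,.02),(-3.5,.036),(-3.5,.046),(3.5,.046),(-8.5,.036)):
  p=fproj(c,S+ey*y/1000+[0,0,z]); print(y,z,(p-[220,110])*5)
c=dict(np.load('pics/w5.npz'))
E
```

```text
(0, 0) -40.40234455263788 -2.6536670750901363 0.15828588292036963
(0.04, 0) -0.4024971928007435 -2.543162822996415 0.15828588292036963
(0.007, 0.039) -33.51011291045771 36.36552234486748 0.15828588292036963
[0.4817333  0.23530605 0.05138597] [ 0.28129791  0.74541577 -1.23557826] [-0.06024941 -0.11841766  0.04134318] 0.07335273747493011
-3.5 0.02 [503.29994235 317.66830267]
-3.5 0.036 [503.133092   344.12419435]
-3.5 0.046 [503.01371785 363.08389911]
3.5 0.046 [503.19990483 301.61559301]
-8.5 0.036 [503.00877305 385.20047511]
```

Emit:
apply_moves([
  {"translation":[0.3,0,0],"dr":[0,0,0],"jaw":0},
  {"translation":[0,0,0],"dr":[0,0,0],"jaw":0},
])

```text
time_s: 18.42
position: [0.4816, 0.2356, 0.0514]
eef_rot: [0.57, 0.822, 0.0, 0.0]
ft_force: [-0.7, 0.7, -1.5]
width: 0.0141
```

Emit:
apply_moves([
  {"translation":[0.3,0,0],"dr":[0,0,0],"jaw":0},
  {"translation":[0,0,0],"dr":[0,0,0],"jaw":0},
])

```text
time_s: 18.68
position: [0.4816, 0.2357, 0.0514]
eef_rot: [0.57, 0.822, -0.0, 0.0]
ft_force: [0.2, -1.2, -1.4]
width: 0.0139
```

Emit:
apply_moves([
  {"translation":[0.2,0,0],"dr":[0,0,0],"jaw":0},
  {"translation":[0,0,0],"dr":[0,0,0],"jaw":0},
])

```text
time_s: 18.92
position: [0.4815, 0.2358, 0.0514]
eef_rot: [0.57, 0.822, -0.0, 0.0]
ft_force: [2.3, -4.6, 0.5]
width: 0.0138
```

The shoulder met the posts with about 5 N, along station -y. I'll ease off slightly, lower to the top, and open.

Emit:
apply_moves([
  {"translation":[-0.2,0,0.1],"dr":[0,0,0],"jaw":0},
  {"translation":[0,0,0.2],"dr":[0,0,0],"jaw":0},
  {"translation":[0,0,0],"dr":[0,0,0],"jaw":0},
])

```text
time_s: 19.3
position: [0.4816, 0.2358, 0.0512]
eef_rot: [0.57, 0.822, 0.0, 0.0]
ft_force: [0.4, -3.5, 1.9]
width: 0.0139
```

```bash
python3 k.py
```

```text
(0, 0) -40.356660535611795 -2.157439152171179 0.15407009430729418
(0.04, 0) -0.35680515321713213 -2.0498780648174546 0.15407009430729418
(0.007, 0.039) -33.46155790386263 36.86124303595052 0.15407009430729418
[0.48160157 0.23578335 0.05115444] [ 0.38140558 -3.52667828  1.89942217] [-0.81674586 -0.27650454  0.04433154] 0.07449573386539797
```

Emit:
apply_moves([
  {"translation":[0,0,0],"dr":[0,0,0],"jaw":20},
  {"translation":[0,0,0],"dr":[0,0,0],"jaw":45},
  {"translation":[0,0,0],"dr":[0,0,0],"jaw":45},
  {"translation":[0,0,0],"dr":[0,0,0],"jaw":45},
])

```text
time_s: 19.8
position: [0.4815, 0.2359, 0.0511]
eef_rot: [0.57, 0.822, 0.0, -0.0]
ft_force: [-0.1, 0.6, -0.2]
width: 0.0439
```

Emit:
apply_moves([
  {"translation":[0,0,-20],"dr":[0,0,0],"jaw":45},
  {"translation":[0,0,-30],"dr":[0,0,0],"jaw":45},
  {"translation":[0,0,-30],"dr":[0,0,0],"jaw":45},
  {"translation":[-20,0,-20],"dr":[0,0,0],"jaw":45},
  {"translation":[0,0,0],"dr":[0,0,0],"jaw":45},
])

```text
time_s: 20.42
position: [0.4897, 0.217, 0.1524]
eef_rot: [0.57, 0.822, 0.001, 0.001]
ft_force: [0.4, 0.5, -0.6]
width: 0.0448
```

```bash
python3 -c "
from h import *
snap('wrist','w7',(210,60,410,210),4)
s=env.get_state();print(s['position'],s['ft_force'],s['time_s'])"
```

```text
[0.48879402 0.21708139 0.1513364 ] [-0.69871156 -0.53825178  0.49198766] 20.475
```

View pics/w7.png

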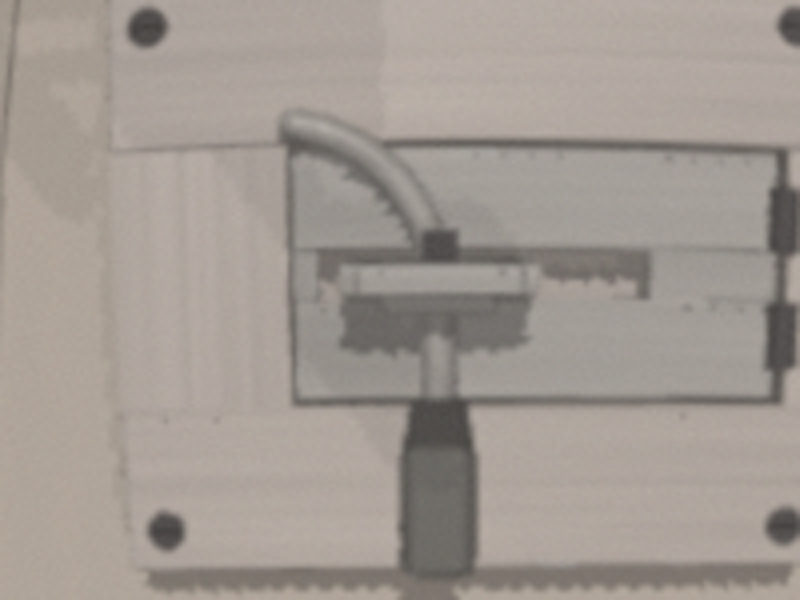

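The last view shows the cover shut, the hook lying flat and parallel, its shoulder against the staple strip, and the flag resting on the bar at (440,243). One numeric check on the tip, then I hand in.

```bash
python3 - <<'E'
from h import *
c=dict(np.load('pics/w7.npz'));yaw=np.radians(20.4); ex=np.array([np.cos(yaw),np.sin(yaw),0]);ey=np.array([-ex[1],ex[0],0])
g=lambda u,z:fback(c,(210+u[0]/4-.4,60+u[1]/4-.4),z)
m=(g((342,283),.046)+g((526,279),.046))/2   # staple top, middle line
for n,u,z in(('tip',(292,126),.026),('handle top',(439,510),.09),('sh rear top edge',(437,313),.036)):
    d=g(u,z)-m;print(n,d@ex*1000,d@ey*1000)
env.job_done()
E
```

```text
tip -32.94300031511971 35.55403248312624
handle top 1.2219876862857486 -40.49697166568948
sh rear top edge 0.6315269110474094 -7.934545854223894
the job is handed in; nothing more can be done
```

The station is locked out: the cover is shut, and the hook is through the staple with its shoulder home against both posts. I handed the job in at about 20.5 s of the 72 s; the hand-in gives no verdict.

- **Cover:** I pushed it from behind with closed fingers past the point where it falls by itself. Every later picture shows it shut.
- **Staple:** The wrist camera put its middle about 11 mm before the slot's middle.
- **Hook:** I turned it in about its arc centre with almost no force, and the flag swung up and came to rest on the bar. I then felt for the station's top and for the posts, and released. The highest forces I read were about 6.5 N going down and 5 N against the posts. I could only read force at the end of each move, so brief peaks in between were not seen.
- **Last check:** The tip is 35.5 mm past the staple's middle (expected 35.5). The shoulder's rear edge is at -7.9 mm (expected -8.5). The handle is at (1.2, -40.5) mm (expected (0, -41.5)). The hook looks flat and parallel, and the gripper is well clear.
- **Disagreement:** The arm's own position reading at contact put the shoulder at y ≈ -2.0 mm instead of -3.5 mm. That is within the camera calibration and grip error, so I relied on the contact force and the last picture.
- **Bystanders:** I planned the moves to stay clear of the timer, tape roll, jar and USB stick, but did not measure their positions afterwards.

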